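# Clip the chuck key back on its keeper eye

## Robot

A 6-joint arm with a two-finger parallel gripper is mounted at the origin on a cart in front of the work surface, level with it; the furniture and walls round the work are solid. World frame = base frame: x ahead of the robot, y to its left, z up, the work surface at z = 0. Lengths are in m, angles in rad, forces in N, time in s.
With the tool pointing down it reaches from about 0.375 to 0.975 m from the base axis. Payload 3.8 kg.
Tool frame: the origin (TCP) lies on the front face of the gripper's body, between the roots of the fingers; the fingertips stand 64 mm ahead of it and the grasp point (between the pads) lies 45 mm ahead of it; z points along the fingers, x is the direction in which the jaws open and shut, and the axes are right-handed (so a half turn about z gives the same grasp; the last joint's range is limited). The gripper opens to 88 mm and grips with 3 to 60 N. Pads are 18 mm wide; open, the fingers measure 123 mm over their backs; the gripper's body (75 mm by 187 mm) begins 45 mm behind the grasp point.
Start: joints at [-1.193, 0.264, 1.604, -0, 1.274, -0.037], TCP at [0.272, -0.618, 0.303] pointing down, gripper open.
Joint ranges: [-2.63, 2.63], [-0.94, 2.18], [0.31, 2.57], [-1.31, 4.45], [0, 2.66], [-2.55, 2.55]. Speed limits (rad/s): [2.57, 2.57, 3.14, 3.14, 3.14, 3.14].

## Interface

Orientations are given as a rotation vector (axis times angle).
In Python, from station import telemetry, cams, bot gives the robot as it stands.
- The arm moves only by the tool servo_tool, never from a script. Its argument "steps" is text: rows parted by semicolons, each of 5 numbers parted by spaces: the shift along the tool's x, y, z in m, then the turn about the tool's z in degrees, then the closure, from 0 (fully open) to 1 (shut). A call has 1 to 20 rows; each row shifts and turns the commanded pose from where the row before left it, along the tool's axes as they then stand; what a row does not reach is not made up. A row lasts 1/12 s, in which the tool goes at most 41.7 mm and 7.16 degrees, less where a joint would pass 70% of its speed; a pose out of reach is approached as far as the arm can. A call is refused whole if a number of a shift passes 0.0417 or a number of a turn 7.16, either way. A call with a gripper value outside its range is refused whole. The fingers move at their own pace and stop on an object; the grip force is fixed at half the most. Time passes only in rows, so rows that do not move let the fingers close. It gives the time, the measured TCP pose, the force and the opening at its end, in the units of the state.
- telemetry.get_obs(): the state, without advancing time (a new reading comes with each control period).
- cams.get_image(name): name is "scene" or "top" or "wrist"; returns (picture, depth): 384x512x3 uint8, red, green, blue; 384x512 float32, m along the optical axis (not along the pixel's ray), 0 where there is no reading.
- cams.calibration(name): a dict with "vfov" (degrees; the focal length in pixels is half the picture's height over the tangent of half this angle, whatever the lens; pixels are square), "cx", "cy" (the principal point, pixels), "k1" (the pictures are not rectified: a ray, as slopes to the right and down, at radius r is drawn at 1 + k1 r^2 times it, then the intrinsics apply), "extrinsics" (4x4, takes a point from camera to world coordinates). Camera axes: x right, y down, z forward; pixel columns grow to the right and rows downward; lengths in m; the calibration is good to about 2 mm. A picture is of the moment at which its call begins: read the wrist's pose just before it. calibration takes no time and is no camera call; for the wrist camera it gives the pose at the moment of the call.
- bot.close_job(): hands the job in, once; it reports no verdict.
The state is a dict: "clock": time; "qpos": joint angles; "joint_velocities": joint speeds; "effort": joint torques, N m; "eef_pos": TCP position; "tool_rot": TCP orientation; "ft_force": force on the tool from outside, world axes, zero at the start; "ft_torque": the same for the moment, N m; "width": finger opening in m.
Only numpy, scipy, OpenCV 4.12 (cv2) and the standard library are available. Lean on these libraries where they do the work, as an engineer would, in place of code of your own. Each camera call takes 0.05 s, during which the arm holds its last target.

## Task

Hang the lathe's chuck key (the red T-handle hex key) back on the post: pick it up by its handle, push the snap hook on the end of the handle against the ring of the eye bolt until the sprung gate opens, takes in the ring and snaps shut behind it, then tug it firmly back (about 8 N) to make sure that the shut gate holds. Let it go so that it hangs freely from the ring, and stay clear of it. Feel for the ring and never push or pull on the eye with more than 15 N, do not knock the arm or gripper against the post, and leave the bottle, the drive centre and the wooden egg where they stand.

Things in the scene. Friction and masses are not known exactly. Their poses are not given: they have to be found in the camera images.
- key_grip (a point): Where to take the chuck key: on the axis of its red T-handle, a bar 76 mm long (along this y), 18 mm wide (x), 14 mm high, lying flat on the bench. 18 mm of bar remain towards the hook (-y), 20 mm to the bar's middle (+y), where the black 7 mm shank leaves and runs 105 mm along +x. z is up. Half the bar's height, so 7 mm over the bench. Hook, handle and shank lie in one plane.
- hook_throat (a point): Middle of the snap hook's opening (7 mm steel wire, 36 mm wide, 65 mm long, stiff, in line with the handle), 70.5 mm from key_grip along -y, same axes. The brass gate bar (6 mm, along y) closes the -x side, its centre line 14.5 mm from here; the spine's inner face is 11 mm away on +x; the nose end's inner face 5 mm away on -y; the gate pivots 22.5 mm away on +y.
- gate_hinge (a joint): Gate angle (rad): 0 shut, grows as it is pushed inward, about 0.75 when the ring gets past its free end, then shuts by its spring (2.5 N at the free end to start, 4 N there). Cannot open outward.
- snap_gate: The sprung gate, 27 mm long, 6 mm thick; origin on its pivot, bar along its +x, free end at the nose. A ring wire pushed in squarely at hook_throat gets past the free end 20 mm behind the gate's rest line, only 2 mm before it strikes the spine; along the nose end it gets past 3 mm sooner, so if the gate stays open, draw the hook back along its handle while pressed in.
- chuck_key: The whole key with its hook, 0.13 kg (may vary by a third); origin under its outline's middle, on the shank, 53 mm from the handle's axis. x along the shank away from the handle, z up.
- eye_root (a point): Where the eye bolt enters the post's front face, 195 mm over the bench. x points into the post, y left, z up. The firm ring is upright in the x-z plane at y = 0 (hole along y, at this height): 6 mm wire, 27 mm hole, 39 mm outside. How far it is screwed in is not known: its outer edge stands 45 to 66 mm out from the face (-x). Find it by touch; keep every push and pull on it under 15 N.
- post: Wooden tool post, screwed down, with the eye bolt that it carries: foot 110 x 130 x 18 mm, upright 56 mm wide (y), 22 mm thick, top 222 mm over the bench; origin at the foot of the front face, axes as eye_root.
- glue_bottle: Bystander: small white and blue bottle with a red tip, 34 mm across, 95 mm high; origin under its middle.
- drive_centre: Bystander: steel drive centre standing on end, 25 mm across, 66 mm high; origin under its middle.
- wood_egg: Bystander: turned wooden egg on its foot, 47 mm across, 60 mm high; origin under its middle.

How it is judged:
By the outcome, as a careful person would: the job done as asked, in the order asked, and still so for the second after the job is handed in, with the robot touching nothing.
It also fails if it takes over 67 s, if anything falls off the work surface, if the arm or the gripper's body presses on something with over 40 N, if the wrist force passes 120 N, or if a joint passes its speed limit or range.

## Working session

There is one attempt and no reset: what is moved stays moved. The work goes in short steps, Python scripts to look and compute and a tool call to move; the robot and the scene stay as the last step left them, time stands still between calls to the robot, and variables do not carry over. Pictures are saved under pics/ and viewed, and the job is handed in when it is done.

Besides the shell and the picture viewer there is one more tool, called after "Call:" by a JSON object that holds its "name" and its "arguments". servo_tool: Moves the arm, as the interface text tells. Its arguments: {"type":"object","properties":{"steps":{"type":"string"}},"required":["steps"]}

```bash
ls -R . | head -30; mkdir -p pics
cat > h.py <<'E'
import numpy as np, cv2
from station import telemetry, cams, bot
def snap(n,tag):
    im,d=cams.get_image(n); c=cams.calibration(n)
    cv2.imwrite(f'pics/{tag}.png',cv2.cvtColor(im,cv2.COLOR_RGB2BGR))
    np.savez(f'pics/{tag}.npz',im=im,d=d,**{k:np.array(v) for k,v in c.items()})
def load(tag): return np.load(f'pics/{tag}.npz')
def ray(c,u,v):
    f=192/np.tan(np.radians(float(c['vfov']))/2)
    x=(u-float(c['cx']))/f; y=(v-float(c['cy']))/f
    X,Y=x,y
    for _ in range(30):
        s=1+float(c['k1'])*(X*X+Y*Y); X=x/s;Y=y/s
    return np.array([X,Y,1.])
def pt(c,u,v,z=None):
    """world pt by depth, or on plane z"""
    E=c['extrinsics']; r=ray(c,u,v)
    if z is None:
        d=c['d'][int(round(v)),int(round(u))]
        return (E@np.append(r*d,1))[:3]
    w=E[:3,:3]@r; o=E[:3,3]
    return o+w*(z-o[2])/w[2]
def proj(c,p):
    E=np.linalg.inv(c['extrinsics']); q=(E@np.append(p,1))[:3]; x,y=q[:2]/q[2]
    f=192/np.tan(np.radians(float(c['vfov']))/2); s=1+float(c['k1'])*(x*x+y*y)
    return np.array([x*s*f+float(c['cx']),y*s*f+float(c['cy'])])
def crop(tag,x0,y0,x1,y1,k):
    im=cv2.imread(f'pics/{tag}.png')[y0:y1,x0:x1]
    cv2.imwrite(f'pics/{tag}_c{x0}_{y0}.png',cv2.resize(im,None,fx=k,fy=k,interpolation=cv2.INTER_CUBIC))
E
python3 - <<'E'
from h import *
o=telemetry.get_obs(); print(o)
for n in ('scene','top','wrist'): snap(n,n+'0'); print(n,cams.calibration(n)['extrinsics'][:3,3])
E
```

```text
.:
pics

./pics:
{'clock': 0.0, 'qpos': array([-1.19286322e+00,  2.64746654e-01,  1.60538169e+00, -2.61951457e-05,
        1.27371462e+00, -3.68975596e-02]), 'joint_velocities': array([-0.00172657,  0.00100439, -0.00106532,  0.00043005,  0.0024524 ,
       -0.00088738]), 'effort': array([ 3.45495773e-04, -5.02110708e+01, -3.56875634e+01,  7.25503173e-02,
        2.92481499e-02, -1.50047567e-04]), 'eef_pos': array([ 0.27182811, -0.61721354,  0.30138809]), 'tool_rot': array([-2.63022781,  1.71565482,  0.00290886]), 'ft_force': array([ 0.31636262, -0.13174239,  0.20764654]), 'ft_torque': array([ 0.00791395,  0.01722089, -0.01905982]), 'width': 0.08818130899034426}
scene [-0.44206356 -0.4086692   0.5905555 ]
top [0.25975338 0.05995173 1.30773948]
wrist [ 0.34611876 -0.58493171  0.38311545]
```

View pics/top0.png

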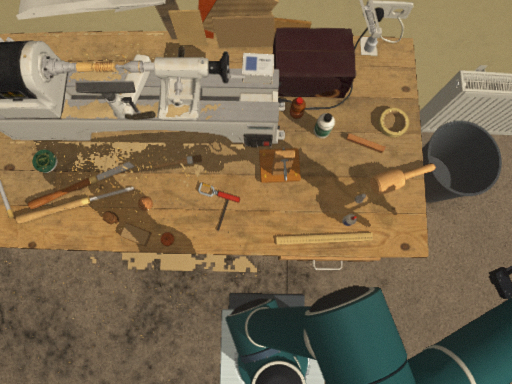

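View pics/scene0.png

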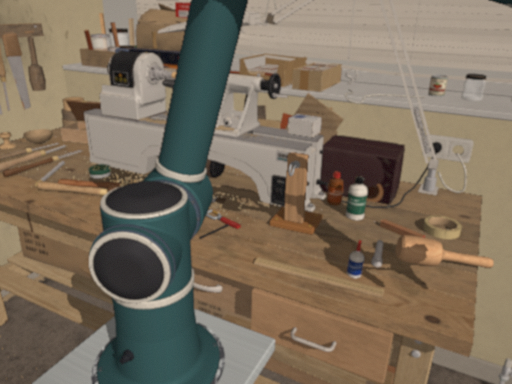

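View pics/wrist0.png

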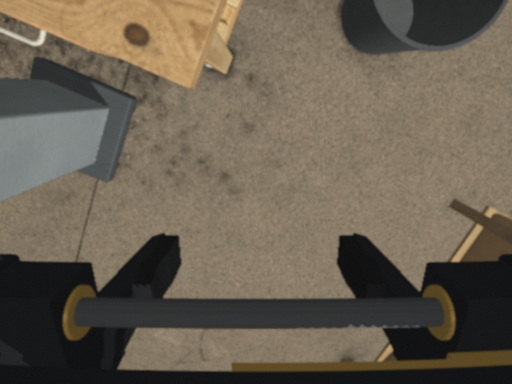

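Run:
```python
from h import *
crop('top0',180,130,320,250,5)
c=load('top0')
for n,u,v in [('key',205,190),('handleend',240,199),('shank',219,228),('post',280,165),('bottle?',350,220)]: print(n,pt(c,u,v).round(3),pt(c,u,v,0).round(3))
```

```text
key [0.524 0.224 0.002] [0.525 0.224 0.   ]
handleend [ 0.498  0.109 -0.004] [0.498 0.109 0.   ]
shank [0.401 0.173 0.006] [0.402 0.174 0.   ]
post [ 0.578 -0.011  0.135] [ 0.614 -0.019  0.   ]
bottle? [ 0.428 -0.233  0.059] [ 0.436 -0.247  0.   ]
```

View pics/top0_c180_130.png

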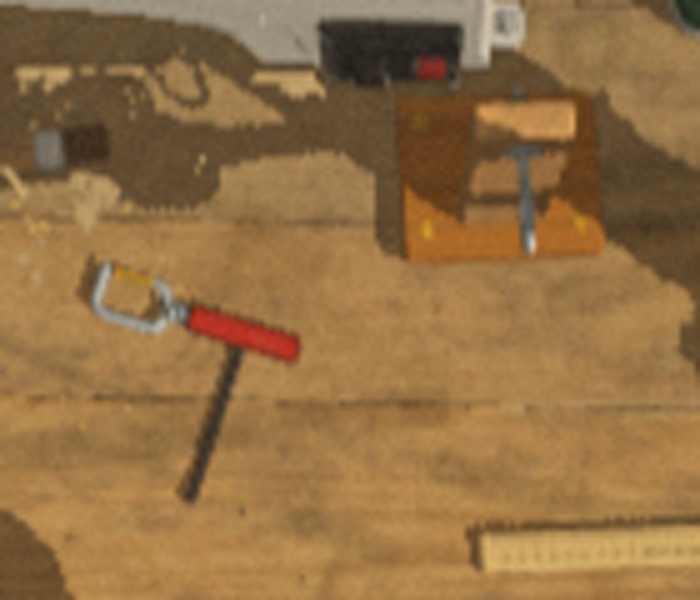

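Run:
```python
from h import *
c=load('top0'); im=c['im'].astype(int)
m=(im[...,0]>130)&(im[...,1]<80)&(im[...,2]<80)
m[:185]=0;m[210:]=0;m[:,:210]=0;m[:,245:]=0
v,u=np.nonzero(m); P=np.array([pt(c,a,b,0.014) for a,b in zip(u,v)])
mu=P.mean(0); w,V=np.linalg.eigh(np.cov(P[:,:2].T)); ax=V[:,1]; print(len(u),mu,ax,np.degrees(np.arctan2(ax[1],ax[0])),np.ptp((P[:,:2]-mu[:2])@ax))
print('shank tip',pt(c,180+188/5,130+497/5,0.01),'hook far',pt(c,180+97/5,130+295/5,0.007))
for n,x,y in [('eyeouter',530,250),('eyeroot',525,152)]: print(n,pt(c,180+x/5,130+y/5,0.195+.0195*0), pt(c,180+x/5,130+y/5))
for n,x,y,z in [('footL',398,98,.018),('footR',597,98,.018),('nearL',407,262,.018),('nearR',605,250,.018),('topL',475,102,.222),('topR',577,102,.222),('topnL',475,135,.222),('topnR',574,138,.222)]: print(n,pt(c,180+x/5,130+y/5,z))
for n,u,v in [('lathe',230,125),('lathe2',260,105),('egg/bott',298,105),('b',324,122),('c',350,219),('d',361,200),('lathe front',258,140)]: print(n,pt(c,u,v))
o=telemetry.get_obs(); from scipy.spatial.transform import Rotation as R
print(R.from_rotvec(o['tool_rot']).as_matrix())
cc=cams.calibration('wrist'); print(cc)
```

```text
115 [0.50282384 0.14547453 0.014     ] [0.26965703 0.96295643] 74.35614064545486 0.07124851153904621
shank tip [0.39651174 0.17708908 0.01      ] hook far [0.52630994 0.24129199 0.007     ]
eyeouter [ 0.51857187 -0.02432645  0.195     ] [ 0.56098572 -0.03813752  0.01264994]
eyeroot [ 0.57502506 -0.02120561  0.195     ] [ 0.57539082 -0.02129976  0.19370909]
footL [0.65990632 0.04927559 0.018     ]
footR [ 0.66305236 -0.08121098  0.018     ]
nearL [0.55005543 0.04141246 0.018     ]
nearR [ 0.5608359  -0.08621829  0.018     ]
topL [0.59530902 0.00850345 0.222     ]
topR [ 0.59668061 -0.0478118   0.222     ]
topnL [0.57641065 0.00830083 0.222     ]
topnR [ 0.57599945 -0.04615783  0.222     ]
lathe [0.68363889 0.13812136 0.17629162]
lathe2 [0.73433586 0.05221795 0.20831863]
egg/bott [ 0.78963882 -0.06962861  0.08769596]
b [ 0.72695013 -0.1485499   0.10683628]
c [ 0.43113242 -0.23272832  0.06101101]
d [ 0.49778156 -0.27798872  0.02606453]
lathe front [0.67513079 0.05535424 0.07048385]
[[ 4.03019682e-01 -9.15191065e-01 -6.71203851e-04]
 [-9.15189682e-01 -4.03020240e-01  1.59133591e-03]
 [-1.72688514e-03 -2.70608547e-05 -9.99998509e-01]]
{'vfov': 66.14040613678671, 'cx': 258.6482981828251, 'cy': 192.8489678777812, 'k1': -0.045267865348114514, 'extrinsics': array([[ 0.40355639, -0.86956526, -0.28460235,  0.34611876],
       [-0.91495402, -0.38393473, -0.12431114, -0.58493171],
       [-0.00117207,  0.31056462, -0.95055155,  0.38311545],
       [ 0.        ,  0.        ,  0.        ,  1.        ]])}
```

Call:
{"name": "servo_tool", "arguments": {"steps": "-0.031 -0.0265 0 0 0;-0.031 -0.0265 0 0 0;-0.031 -0.0265 0 0 0;-0.031 -0.0265 0 0 0;-0.031 -0.0265 0 0 0;-0.031 -0.0265 0 0 0;-0.031 -0.0265 0 0 0;-0.031 -0.0265 0 0 0;-0.031 -0.0265 0 0 0;-0.031 -0.0265 0 0 0;-0.031 -0.0265 0 0 0;-0.031 -0.0265 0 0 0;-0.031 -0.0265 0 0 0;-0.031 -0.0265 0 0 0;-0.031 -0.0265 0 0 0;-0.031 -0.0265 0 0 0;-0.031 -0.0265 0 0 0;-0.031 -0.0265 0 0 0;-0.031 -0.0265 0 0 0;-0.031 -0.0265 0 0 0"}}

```text
clock: 1.82
eef_pos: [0.5071, 0.1654, 0.3025]
tool_rot: [2.632, -1.716, 0.0]
ft_force: [0.9, -0.7, -0.1]
width: 0.0883
```

Call:
{"name": "servo_tool", "arguments": {"steps": "0 0 0 -6.3 0;0 0 0 -6.3 0;0 0 0 -6.3 0;0 0 0 -6.3 0;0 0 0 -6.3 0;0 0 0 -6.3 0;0 0 0 -6.3 0;0 0 0 -6.5 0;0 0 0 0 0;0 0 0 0 0;0 0 0 0 0"}}

```text
clock: 2.73
eef_pos: [0.5071, 0.1632, 0.3026]
tool_rot: [3.112, -0.432, -0.0]
ft_force: [0.2, -0.4, -0.3]
width: 0.0881
```

Run:
```python
from h import *
o=telemetry.get_obs(); print(o['clock'],o['eef_pos'],o['qpos'],o['ft_force'])
snap('wrist','w1')
from scipy.spatial.transform import Rotation as R
print(R.from_rotvec(o['tool_rot']).as_matrix().round(3))
```

```text
2.7333 [0.50711974 0.16323263 0.30256275] [ 2.64640116e-01 -5.68120005e-03  1.90677159e+00  2.58133439e-05
  1.24076188e+00  5.40322797e-01] [ 0.16167173 -0.42748971 -0.29613971]
[[ 0.962 -0.272 -0.   ]
 [-0.272 -0.962 -0.   ]
 [-0.     0.    -1.   ]]
```

View pics/w1.png

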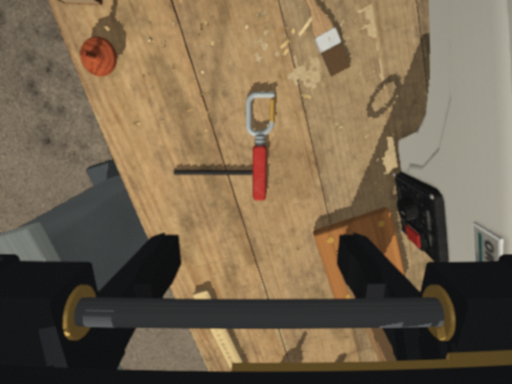

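Run:
```python
from h import *
c=load('w1'); im=c['im'].astype(int)
m=(im[...,0]>120)&(im[...,1]<80)&(im[...,2]<80)
m[:130]=0;m[210:]=0;m[:,:245]=0;m[:,275:]=0
v,u=np.nonzero(m); P=np.array([pt(c,a,b,0.012) for a,b in zip(u,v)])
mu=P.mean(0); w,V=np.linalg.eigh(np.cov(P[:,:2].T)); ax=V[:,1]*np.sign(V[1,1]); s=(P[:,:2]-mu[:2])@ax; n=np.array([ax[1],-ax[0]]); t=(P[:,:2]-mu[:2])@n
mid=mu[:2]+ax*(s.max()+s.min())/2
print(mu,ax,np.degrees(np.arctan2(ax[1],ax[0])),np.ptp(s),np.ptp(t),'mid',mid,'grip',mid+.02*ax, 'depth',pt(c,260,170))
crop('w1',150,70,330,220,4)
```

```text
[0.50414433 0.14982997 0.012     ] [0.26840098 0.96330728] 74.43086179548294 0.06969320716601599 0.0168966726538358 mid [0.50386964 0.14884409] grip [0.50923766 0.16811024] depth [0.5066051  0.15355223 0.01330838]
```

View pics/w1_c150_70.png

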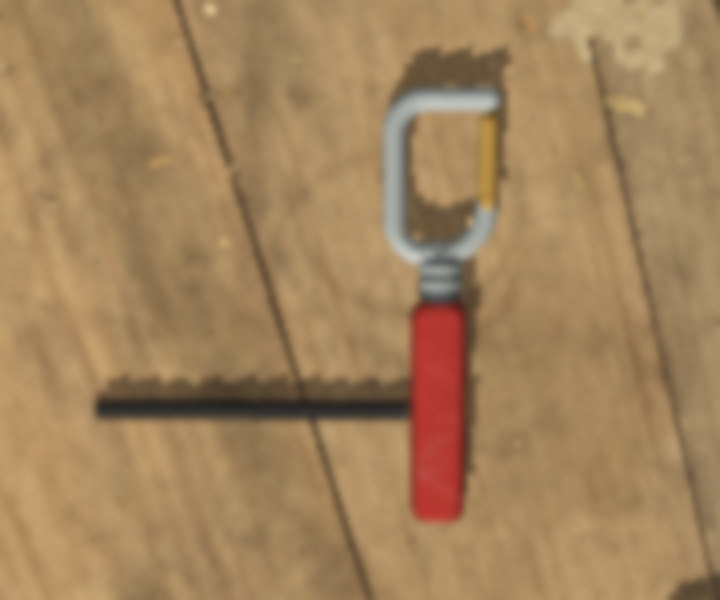

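Call:
{"name": "servo_tool", "arguments": {"steps": "0.001 -0.0044 0.03 0 0;0 0 0.04 0 0;0 0 0.04 0 0;0 0 0.04 0 0;0 0 0.035 0 0;0 0 0.02 0 0;0 0 0.01 0 0;0 0 0.01 0 0;0 0 0.005 0 0;0 0 0 0 0;0 0 0 0 0"}}

```text
clock: 3.7
eef_pos: [0.5105, 0.1675, 0.074]
tool_rot: [-3.111, 0.428, -0.003]
ft_force: [0.8, 0.7, 0.7]
width: 0.0879
```

Run:
```python
from h import *
o=telemetry.get_obs(); print(o['clock'],o['eef_pos'],o['ft_force'])
snap('wrist','w2')
c=load('w2')
print(pt(c,256,192),)
```

```text
3.7 [0.5104579  0.16752671 0.07395172] [0.82500597 0.68900708 0.65741461]
[0.51901439 0.20069626 0.01124914]
```

View pics/w2.png

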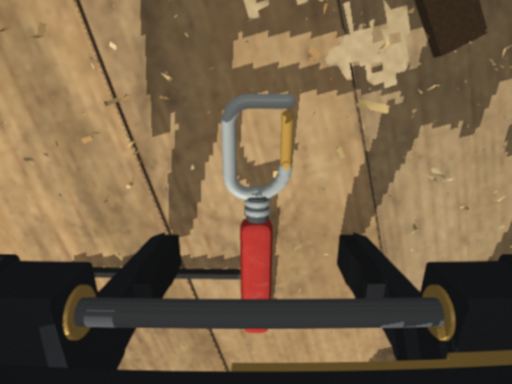

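Run:
```python
from h import *
from scipy.spatial.transform import Rotation as R
c=load('w2')
o=telemetry.get_obs(); M=R.from_rotvec(o['tool_rot']).as_matrix()
for n,u,v,z in [('barhookend',257,221,.012),('shank',215,273,.010),('hookL',223,150,.007),('hookR',292,150,.007),('bar mid',256,273,.014),('hooktop',262,96,.009),('fingertipL',170,236,o['eef_pos'][2]-.064),('fingertipR',345,236,o['eef_pos'][2]-.064)]:
    p=pt(c,u,v,z); print(n,p.round(4),'tool',(M.T@(p-o['eef_pos'])).round(4),'depth',pt(c,u,v).round(3))
```

```text
barhookend [0.5152 0.1853 0.012 ] tool [-0.0005 -0.0182  0.0622] depth [0.515 0.186 0.013]
shank [0.483  0.1597 0.01  ] tool [-0.0246  0.0151  0.0641] depth [0.481 0.157 0.005]
hookL [0.5086 0.2255 0.007 ] tool [-0.0177 -0.0551  0.0673] depth [0.509 0.226 0.009]
hookR [0.5423 0.216  0.007 ] tool [ 0.0173 -0.0551  0.0673] depth [0.543 0.215 0.001]
bar mid [0.5064 0.1559 0.014 ] tool [-0.0011  0.0124  0.0602] depth [0.506 0.156 0.014]
hooktop [0.5346 0.2454 0.009 ] tool [ 0.0019 -0.0813  0.0653] depth [0.535 0.245 0.009]
fingertipL [0.4667 0.1887 0.0102] tool [-0.0482 -0.0084  0.0639] depth [0.467 0.189 0.011]
fingertipR [0.559  0.1628 0.0102] tool [ 0.0477 -0.0084  0.0641] depth [0.559 0.163 0.011]
```

Call:
{"name": "servo_tool", "arguments": {"steps": "0 -0.001 0.004 0 0;0 0 0.003 0 0;0 0 0 0 0;0 0 0 0 1;0 0 0 0 1;0 0 0 0 1;0 0 0 0 1;0 0 0 0 1;0 0 0 0 1;0 0 0 0 1;0 0 0 0 1;0 0 0 0 1;0 0 0 0 1"}}

```text
clock: 4.83
eef_pos: [0.5096, 0.1682, 0.0657]
tool_rot: [3.112, -0.427, 0.0]
ft_force: [0.3, 1.3, -0.3]
width: 0.0235
```

Call:
{"name": "servo_tool", "arguments": {"steps": "0 0 0 0 1;0 0 0 0 1;0 0 0 0 1;0 0 0 0 1;0 0 0 0 1;0 0 -0.005 0 1;0 0 -0.01 0 1;0 0 -0.02 0 1;0 0 -0.03 0 1;0 0 -0.035 0 1;0 0 -0.035 0 1;0 0 -0.03 0 1;0 0 -0.02 0 1;0 0 -0.01 0 1;0 0 0 0 1;0 0 0 0 1;0 0 0 0 1"}}

```text
clock: 6.25
eef_pos: [0.5085, 0.1679, 0.2588]
tool_rot: [3.111, -0.427, -0.005]
ft_force: [-0.5, 0.1, -1.2]
width: 0.0173
```

Run:
```python
from h import *
o=telemetry.get_obs(); print(o['clock'],o['eef_pos'],o['ft_force'],o['width'])
snap('wrist','w3');snap('top','t3');snap('scene','s3')
```

```text
6.25 [0.50853162 0.16786001 0.25881666] [-0.48373349  0.13837772 -1.22573481] 0.017269580914075388
```

View pics/w3.png

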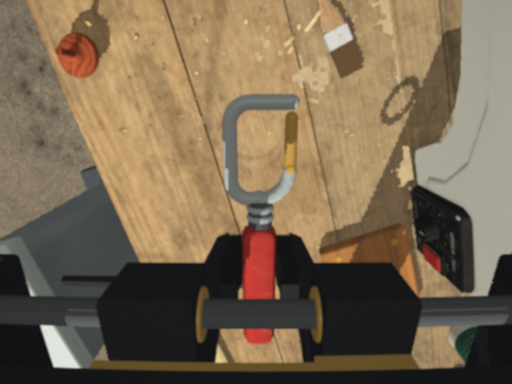

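View pics/s3.png

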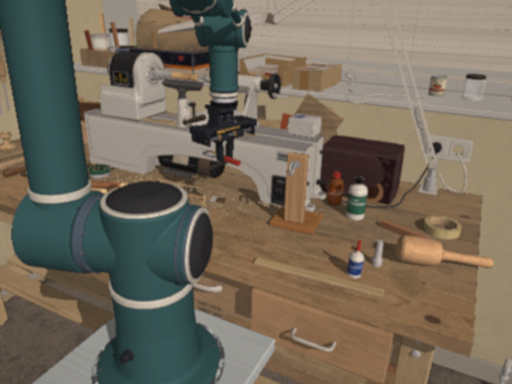

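View pics/t3.png

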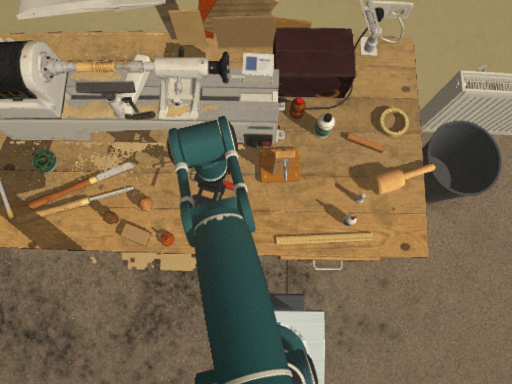

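Run:
```python
from h import *
from scipy.spatial.transform import Rotation as R
c=load('w3')
o=telemetry.get_obs(); M=R.from_rotvec(o['tool_rot']).as_matrix()
for n,u,v in [('noseend',275,102),('spineup',232,125),('spinelo',230,160),('gate up',291,125),('gate lo',291,150),('gatehinge',290,185),('bottom',258,198),('barend',260,238)]:
    p=pt(c,u,v); print(n,p.round(4),'tool',(M.T@(p-o['eef_pos'])).round(4))
# outline at assumed wire-centre plane z tool 0.059
for n,u,v in [('noseouter',270,95),('noseinner',270,109),('spineOut',222.5,150),('spineIn',236,150),('gateL',286,140),('gateR',297,140),('barhookend',260,228)]:
    p=pt(c,u,v,o['eef_pos'][2]-.059); print(n,'tool',(M.T@(p-o['eef_pos'])).round(4))
crop('w3',200,70,320,250,4)
crop('top0',265,145,305,190,16)
```

```text
noseend [0.5366 0.2415 0.2034] tool [ 0.0074 -0.0785  0.055 ]
spineup [0.5152 0.2369 0.202 ] tool [-0.0121 -0.0684  0.0565]
spinelo [0.5096 0.2218 0.2033] tool [-0.0133 -0.0523  0.0552]
gate up [0.5412 0.2297 0.2022] tool [ 0.0149 -0.0684  0.0562]
gate lo [0.5384 0.2186 0.2024] tool [ 0.0153 -0.0569  0.0559]
gatehinge [0.5339 0.2021 0.2026] tool [ 0.0154 -0.0399  0.0558]
bottom [0.5172 0.1999 0.2028] tool [-0.0002 -0.0333  0.0556]
barend [0.5127 0.1803 0.2063] tool [ 0.0008 -0.0132  0.0522]
noseouter tool [ 0.0053 -0.0815  0.0588]
noseinner tool [ 0.0053 -0.0754  0.0588]
spineOut tool [-0.0172 -0.0564  0.0589]
spineIn tool [-0.0107 -0.0564  0.0589]
gateL tool [ 0.0131 -0.0612  0.0588]
gateR tool [ 0.0183 -0.0612  0.0588]
barhookend tool [ 0.0009 -0.0156  0.059 ]
```

View pics/w3_c200_70.png

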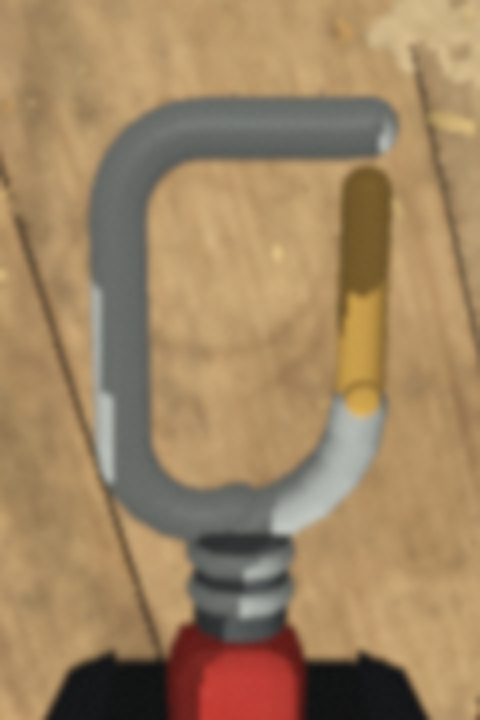

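View pics/top0_c265_145.png

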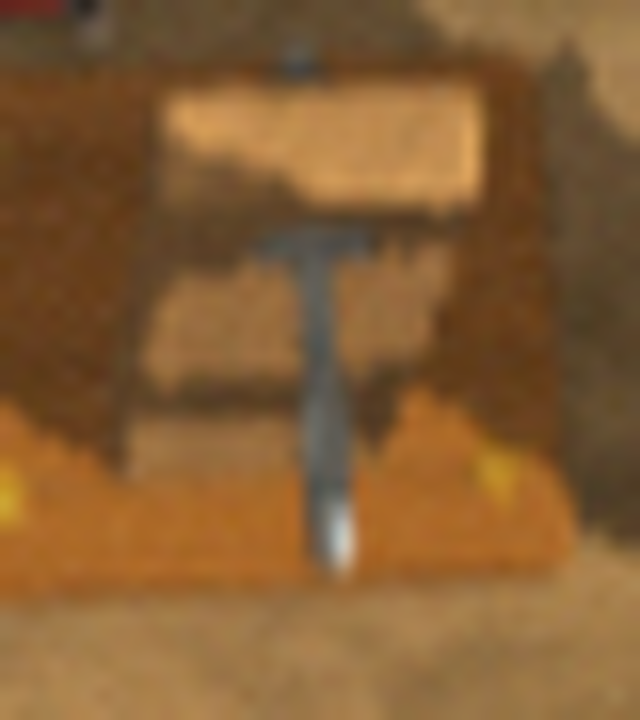

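Call:
{"name": "servo_tool", "arguments": {"steps": "-0.019 0.0055 0 0 1;-0.029 0.008 0 -3 1;-0.02 0.008 0 -5.3 1;-0.009 0 0 -5.3 1;0 0 0 -5.2 1;0 0.02 0 0 1;0 0.033 0 0 1;0 0.036 0 0 1;0 0.036 0 0 1;0 0.036 0 0 1;0 0.036 0 0 1;0 0.033 0 0 1;0 0.02 0 0 1;0 0.012 0 0 1;0 0.005 0.003 0 1;0 0 0.002 0 1;0.01 0 0 0 1;0 0 0 0 1;0 0 0 0 1"}}

```text
clock: 7.98
eef_pos: [0.4548, -0.0992, 0.2555]
tool_rot: [-3.14, -0.089, 0.001]
ft_force: [-0.2, 1.0, -1.4]
width: 0.0178
```

Run:
```python
from h import *
from scipy.spatial.transform import Rotation as R
o=telemetry.get_obs(); print(o['clock'],o['eef_pos'],o['ft_force'],o['width'])
snap('wrist','w4')
M=R.from_rotvec(o['tool_rot']).as_matrix(); print(M.round(4))
```

```text
7.9833 [ 0.4548465  -0.09924541  0.25547411] [-0.20253881  0.98900216 -1.35254744] 0.017807146960210535
[[ 9.984e-01  5.690e-02 -4.000e-04]
 [ 5.690e-02 -9.984e-01  4.000e-04]
 [-4.000e-04 -4.000e-04 -1.000e+00]]
```

View pics/w4.png

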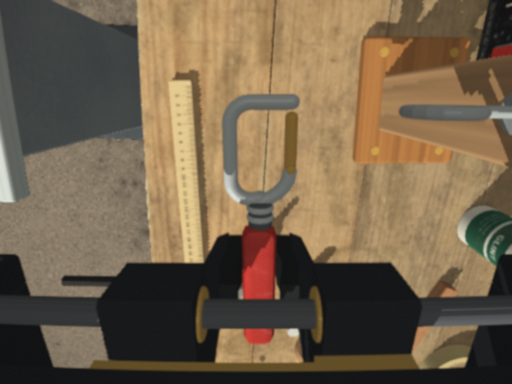

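Run:
```python
from h import *
from scipy.spatial.transform import Rotation as R
c=load('w4')
o=telemetry.get_obs(); M=R.from_rotvec(o['tool_rot']).as_matrix()
for u,v in [(400,111),(410,111),(430,112),(460,113),(490,114),(400,105),(403,118)]:
    p=pt(c,u,v,.195); q=pt(c,u,v); print((u,v),p.round(4),'tool',(M.T@(p-o['eef_pos'])).round(4),'depth',q.round(4),(M.T@(q-o['eef_pos'])).round(4))
crop('w4',270,20,512,180,3)
```

```text
(400, 111) [ 0.5171 -0.0207  0.195 ] tool [ 0.0668 -0.0749  0.0606] depth [ 0.5184 -0.0207  0.1921] [ 0.0682 -0.0747  0.0635]
(410, 111) [ 0.5219 -0.0204  0.195 ] tool [ 0.0716 -0.0749  0.0606] depth [ 0.5193 -0.0203  0.2   ] [ 0.0691 -0.0751  0.0555]
(430, 112) [ 0.5316 -0.0201  0.195 ] tool [ 0.0814 -0.0746  0.0605] depth [ 0.5241 -0.02    0.2082] [ 0.0739 -0.0752  0.0473]
(460, 113) [ 0.5465 -0.0195  0.195 ] tool [ 0.0963 -0.0744  0.0605] depth [ 0.5343 -0.0194  0.213 ] [ 0.0841 -0.0752  0.0425]
(490, 114) [ 0.5617 -0.0188  0.195 ] tool [ 0.1115 -0.0742  0.0605] depth [ 0.5524 -0.0188  0.2068] [ 0.1022 -0.0748  0.0487]
(400, 105) [ 0.5165 -0.018   0.195 ] tool [ 0.0664 -0.0776  0.0606] depth [ 0.577  -0.0174  0.0653] [ 0.1269 -0.0747  0.1902]
(403, 118) [ 0.5191 -0.0238  0.195 ] tool [ 0.0687 -0.0717  0.0606] depth [ 0.5776 -0.0282  0.0742] [ 0.1269 -0.0639  0.1813]
```

View pics/w4_c270_20.png

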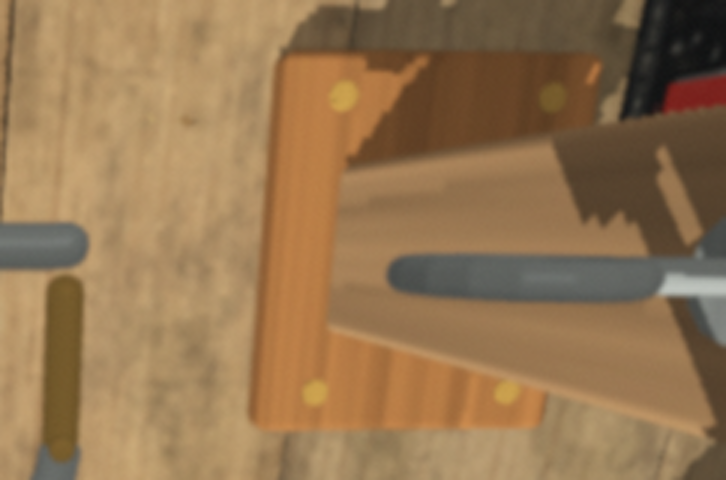

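Call:
{"name": "servo_tool", "arguments": {"steps": "0.005 -0.004 0.0015 0 1;0.012 0 0 0 1;0.01 0 0 0 1;0.007 0 0 0 1;0.004 0 0 0 1;0.002 0 0 0 1;0 0 0 0 1;0 0 0 0 1;0 0 0 0 1"}}

```text
clock: 8.78
eef_pos: [0.4937, -0.094, 0.2541]
tool_rot: [-3.14, -0.087, 0.001]
ft_force: [-0.4, 0.1, -0.8]
width: 0.0175
```

```bash
cat >> h.py <<'E'
def st(tag=None):
    from scipy.spatial.transform import Rotation as R
    o=telemetry.get_obs(); print(o['clock'],o['eef_pos'].round(4),o['ft_force'].round(2),o['ft_torque'].round(3),o['width'],(R.from_rotvec(o['tool_rot']).as_matrix()[:2,0]).round(4))
    if tag: snap('wrist',tag)
E
python3 - <<'E'
from h import *
st('w5'); crop('w5',200,60,400,210,4)
E
```

```text
8.7833 [ 0.4937 -0.094   0.2541] [-0.43  0.13 -0.83] [-0.033 -0.056 -0.04 ] 0.017485192688283798 [0.9985 0.0551]
```

View pics/w5_c200_60.png

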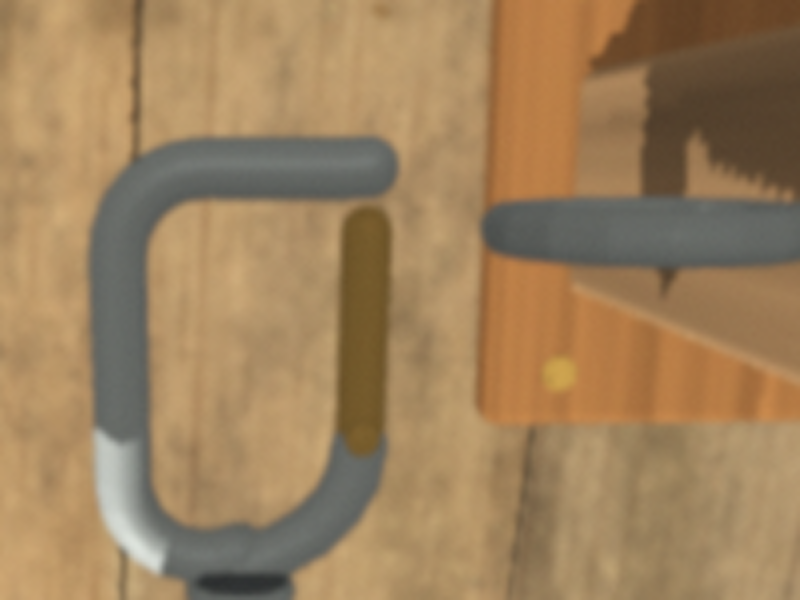

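Call:
{"name": "servo_tool", "arguments": {"steps": "0.005 0 0 0 1;0.004 0 0 0 1;0.001 0 0 0 1;0.001 0 0 0 1;0.001 0 0 0 1;0.001 0 0 0 1;0 0 0 0 1"}}

```text
clock: 9.42
eef_pos: [0.5067, -0.0935, 0.2541]
tool_rot: [3.14, 0.087, -0.002]
ft_force: [-3.4, -1.6, 0.2]
width: 0.0175
```

Call:
{"name": "servo_tool", "arguments": {"steps": "0.001 0 0 0 1;0.001 0 0 0 1;0.001 0 0 0 1;0.001 0 0 0 1;0 0 0 0 1"}}

```text
clock: 9.83
eef_pos: [0.5111, -0.0931, 0.2542]
tool_rot: [3.14, 0.087, -0.0]
ft_force: [-3.1, -2.4, 0.1]
width: 0.0174
```

Run:
```python
from h import *
st('w6'); crop('w6',200,60,400,210,4)
```

```text
9.8333 [ 0.5111 -0.0931  0.2542] [-3.1  -2.35  0.06] [-0.327  0.366  0.149] 0.017409463081321658 [0.9985 0.0553]
```

View pics/w6_c200_60.png

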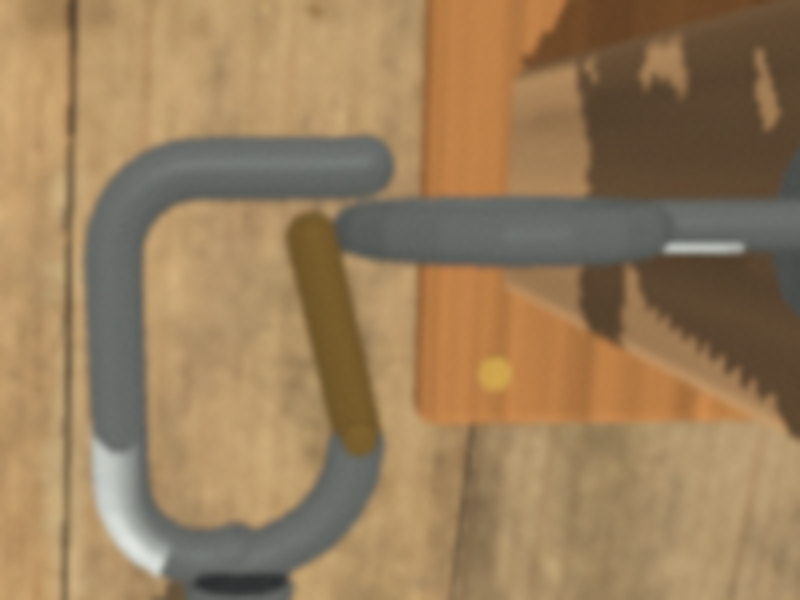

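Call:
{"name": "servo_tool", "arguments": {"steps": "0.0015 0 0 0 1;0.0015 0 0 0 1;0.0015 0 0 0 1;0.0015 0 0 0 1;0.0015 0 0 0 1;0.0015 0 0 0 1;0 0 0 0 1"}}

```text
clock: 10.47
eef_pos: [0.5203, -0.0927, 0.254]
tool_rot: [3.14, 0.087, 0.0]
ft_force: [-3.5, -1.6, -1.1]
width: 0.0176
```

Run:
```python
from h import *
st('w7'); crop('w7',200,60,400,210,4)
```

```text
10.4667 [ 0.5203 -0.0927  0.254 ] [-3.47 -1.6  -1.06] [-0.378  0.41   0.248] 0.01764899396650403 [0.9985 0.0554]
```

View pics/w7_c200_60.png

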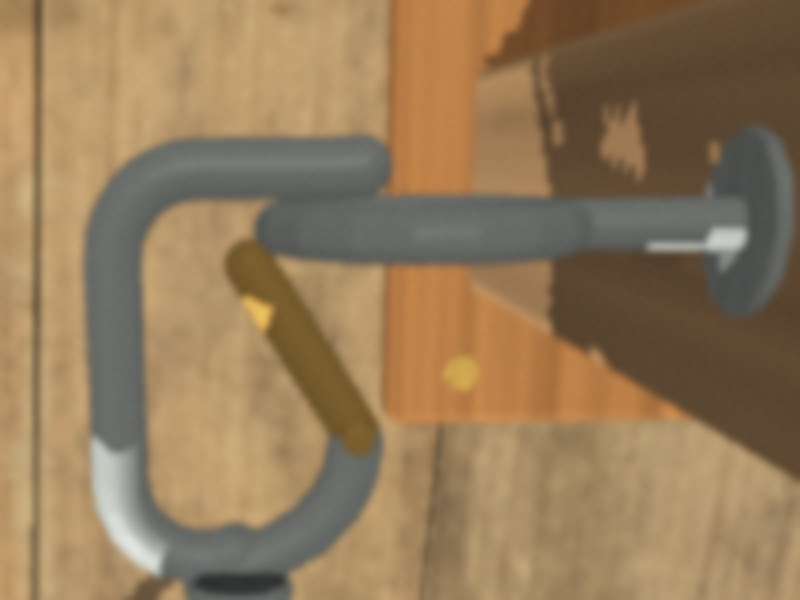

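Call:
{"name": "servo_tool", "arguments": {"steps": "0.001 0 0 0 1;0.001 0 0 0 1;0.001 0 0 0 1;0.001 0 0 0 1;0.001 0 0 0 1;0.001 0 0 0 1;0 0 0 0 1;0 0 0 0 1"}}

```text
clock: 11.18
eef_pos: [0.5267, -0.0917, 0.2545]
tool_rot: [-3.139, -0.086, -0.003]
ft_force: [0.3, 0.0, -1.0]
width: 0.0173
```

Run:
```python
from h import *
st('w8'); crop('w8',200,60,400,210,4)
```

```text
11.1833 [ 0.5267 -0.0917  0.2545] [ 0.31  0.01 -1.  ] [ 0.026 -0.089  0.013] 0.01732470055980014 [0.9985 0.0547]
```

View pics/w8_c200_60.png

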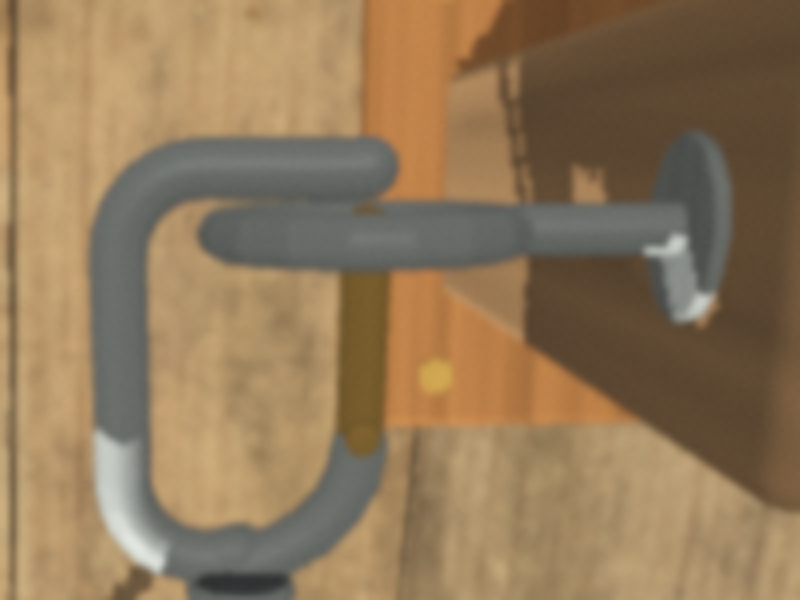

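Call:
{"name": "servo_tool", "arguments": {"steps": "-0.003 0 0 0 1;-0.003 0 0 0 1;-0.002 0 0 0 1;-0.001 0 0 0 1;-0.001 0 0 0 1;0 0 0 0 1;0 0 0 0 1"}}

```text
clock: 11.82
eef_pos: [0.516, -0.0928, 0.2543]
tool_rot: [-3.14, -0.087, -0.001]
ft_force: [1.7, 0.5, -1.4]
width: 0.0177
```

Call:
{"name": "servo_tool", "arguments": {"steps": "-0.001 0 0 0 1;0 0 0 0 1;0 0 0 0 1"}}

```text
clock: 12.07
eef_pos: [0.5154, -0.0928, 0.2544]
tool_rot: [-3.14, -0.086, -0.002]
ft_force: [1.5, 1.5, -0.8]
width: 0.0179
```

Call:
{"name": "servo_tool", "arguments": {"steps": "-0.001 0 0 0 1;0 0 0 0 1;0 0 0 0 1"}}

```text
clock: 12.32
eef_pos: [0.5147, -0.0928, 0.2545]
tool_rot: [-3.14, -0.086, -0.003]
ft_force: [4.6, 1.1, -1.9]
width: 0.0177
```

Call:
{"name": "servo_tool", "arguments": {"steps": "-0.001 0 0 0 1;0 0 0 0 1;0 0 0 0 1"}}

```text
clock: 12.57
eef_pos: [0.5141, -0.0928, 0.2547]
tool_rot: [-3.14, -0.086, -0.005]
ft_force: [5.0, 1.5, -2.8]
width: 0.0184
```

Call:
{"name": "servo_tool", "arguments": {"steps": "-0.001 0 0 0 1;0 0 0 0 1;0 0 0 0 1"}}

```text
clock: 12.82
eef_pos: [0.5136, -0.0928, 0.255]
tool_rot: [-3.14, -0.085, -0.007]
ft_force: [7.5, 1.7, -2.7]
width: 0.0179
```

Call:
{"name": "servo_tool", "arguments": {"steps": "-0.001 0 0 0 1;0 0 0 0 1;0 0 0 0 1"}}

```text
clock: 13.07
eef_pos: [0.5129, -0.0927, 0.2551]
tool_rot: [-3.14, -0.085, -0.009]
ft_force: [7.8, 3.0, -2.1]
width: 0.0174
```

Hold a touch longer at slightly more, then look.

Call:
{"name": "servo_tool", "arguments": {"steps": "-0.0007 0 0 0 1;0 0 0 0 1;0 0 0 0 1;0 0 0 0 1"}}

```text
clock: 13.4
eef_pos: [0.5126, -0.0927, 0.2553]
tool_rot: [-3.14, -0.085, -0.01]
ft_force: [9.4, 3.4, -2.8]
width: 0.0176
```

Run:
```python
from h import *
st('w9'); crop('w9',200,60,400,210,4)
st()
```

```text
13.4 [ 0.5126 -0.0927  0.2553] [ 9.37  3.43 -2.76] [ 0.371 -1.53  -0.598] 0.017559899197560864 [0.9985 0.0539]
13.45 [ 0.5126 -0.0927  0.2553] [ 8.57  2.87 -2.32] [ 0.348 -1.495 -0.655] 0.01772961755551457 [0.9985 0.0539]
```

View pics/w9_c200_60.png

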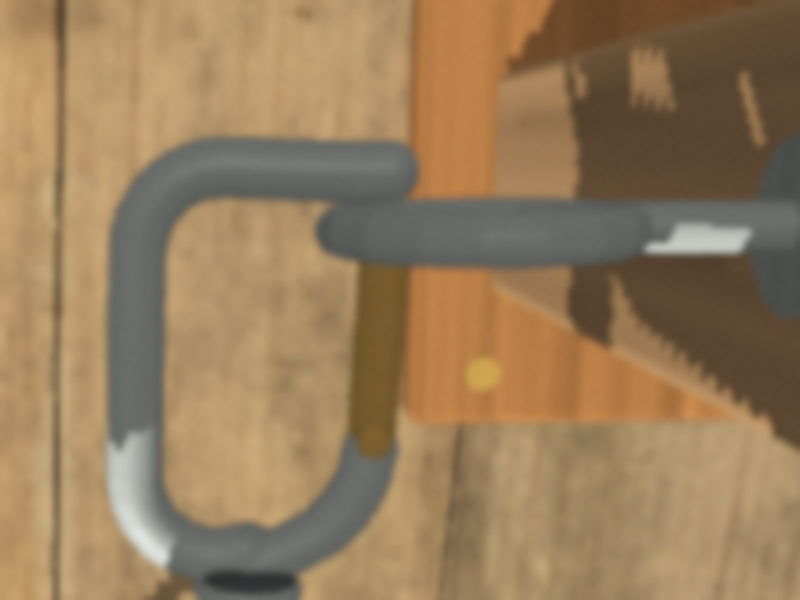

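Call:
{"name": "servo_tool", "arguments": {"steps": "0.002 0 0 0 1;0.002 0 0 0 1;0.002 0 0 0 1;0.002 0 0 0 1;0 0 0 0 1;0 0 0 0 1"}}

```text
clock: 13.95
eef_pos: [0.5177, -0.0927, 0.2538]
tool_rot: [3.14, 0.087, -0.003]
ft_force: [-0.6, 0.2, -1.3]
width: 0.0176
```

Run:
```python
from h import *
st('w10'); crop('w10',200,60,400,210,4)
```

```text
13.95 [ 0.5177 -0.0927  0.2538] [-0.62  0.21 -1.32] [-0.024 -0.124  0.065] 0.017600744338396836 [0.9985 0.0555]
```

View pics/w10_c200_60.png

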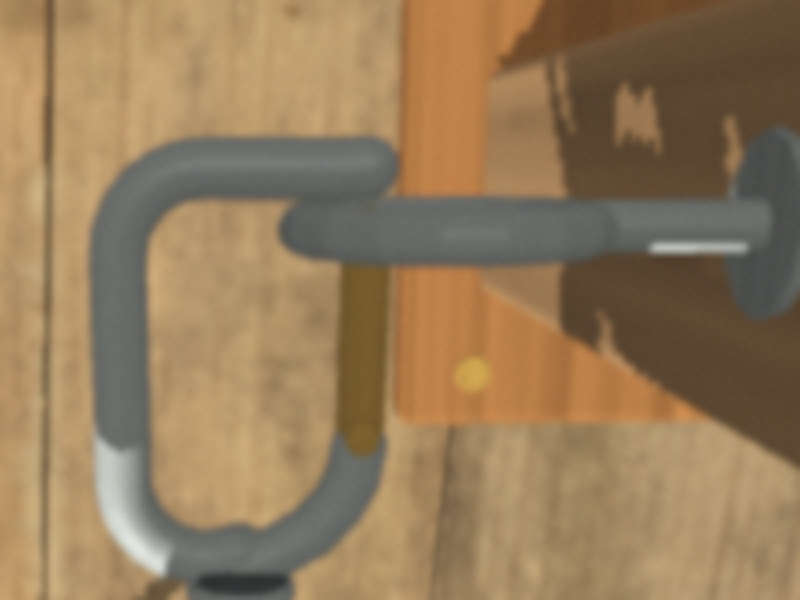

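Call:
{"name": "servo_tool", "arguments": {"steps": "0 0 0 0 0;0 0 0 0 0;0 0 0 0 0;0 0 0 0 0;0 0 0 0 0;0 0 -0.01 0 0;0 0 -0.03 0 0;0 0 -0.03 0 0;0 0 -0.02 0 0;0 0 0 0 0"}}

```text
clock: 14.83
eef_pos: [0.5207, -0.0932, 0.3509]
tool_rot: [3.138, 0.087, 0.016]
ft_force: [-0.1, -0.0, 0.8]
width: 0.0824
```

Run:
```python
from h import *
st('w11'); snap('top','t11')
```

```text
14.8333 [ 0.5207 -0.0932  0.3509] [-0.09 -0.04  0.76] [-0.008 -0.131 -0.008] 0.08240881275557124 [0.9984 0.0553]
```

View pics/w11.png

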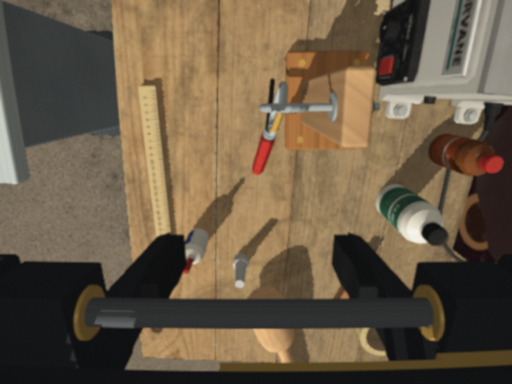

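Call:
{"name": "servo_tool", "arguments": {"steps": "-0.01 0.01 -0.02 0 0;-0.01 0.02 -0.02 0 0;-0.01 0.03 -0.01 0 0;-0.01 0.03 0 0 0;-0.01 0.02 0 0 0;0 0.01 0 0 0;0 0 0 0 0;0 0 0 0 0;0 0 0 0 0;0 0 0 0 0;0 0 0 0 0;0 0 0 0 0;0 0 0 0 0;0 0 0 0 0;0 0 0 0 0;0 0 0 0 0;0 0 0 0 0;0 0 0 0 0;0 0 0 0 0;0 0 0 0 0"}}

```text
clock: 16.6
eef_pos: [0.475, -0.2153, 0.3942]
tool_rot: [3.14, 0.087, 0.0]
ft_force: [0.5, 0.7, 0.3]
width: 0.088
```

Call:
{"name": "servo_tool", "arguments": {"steps": "0 0 0 0 0;0 0 0 0 0;0 0 0 0 0;0 0 0 0 0;0 0 0 0 0;0 0 0 0 0;0 0 0 0 0;0 0 0 0 0;0 0 0 0 0;0 0 0 0 0;0 0 0 0 0;0 0 0 0 0;0 0 0 0 0;0 0 0 0 0;0 0 0 0 0;0 0 0 0 0;0 0 0 0 0;0 0 0 0 0;0 0 0 0 0;0 0 0 0 0"}}

```text
clock: 18.27
eef_pos: [0.475, -0.2153, 0.3942]
tool_rot: [-3.14, -0.087, 0.0]
ft_force: [-0.8, -0.5, 0.7]
width: 0.0881
```

Run:
```python
from h import *
st('w12'); snap('top','t12'); snap('scene','s12'); snap('wrist','w12b')
crop('w12',150,0,400,180,3); crop('t12',230,130,380,240,5); crop('s12',230,120,430,290,4)
```

```text
18.2667 [ 0.475  -0.2153  0.3942] [-0.81 -0.5   0.7 ] [-0.066 -0.036  0.036] 0.08813334560690055 [0.9985 0.0552]
```

View pics/w12_c150_0.png

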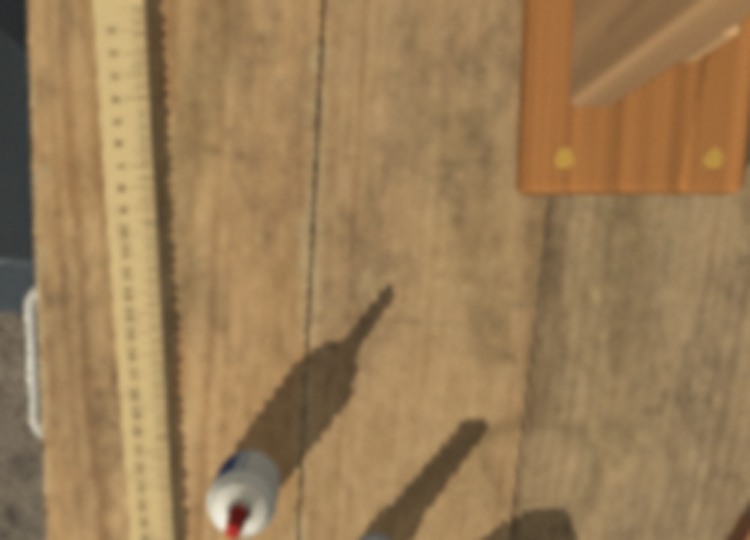

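View pics/t12_c230_130.png

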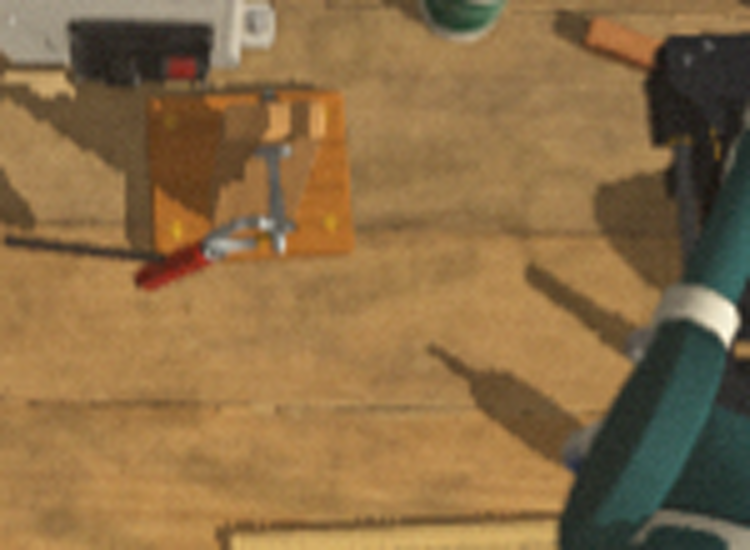

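View pics/s12_c230_120.png

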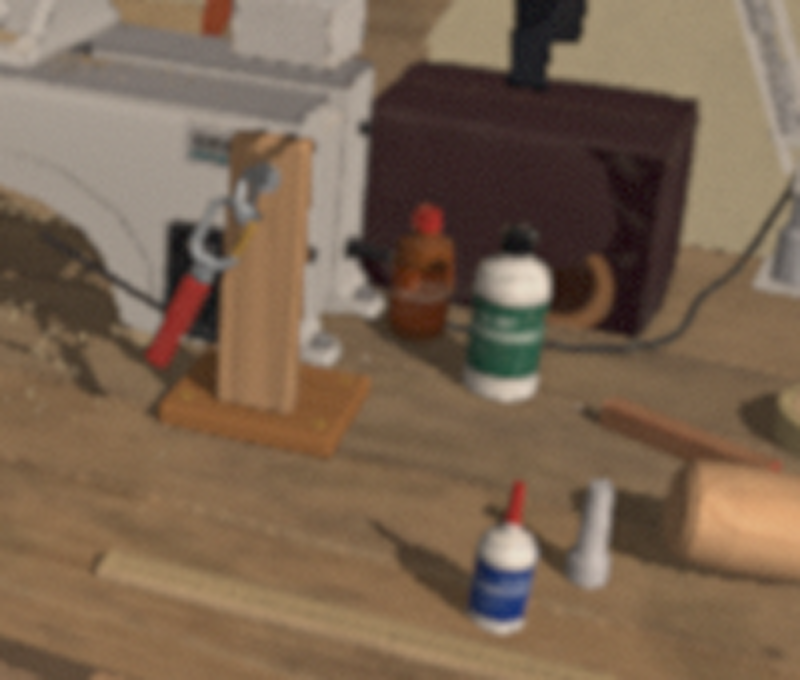

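Call:
{"name": "servo_tool", "arguments": {"steps": "0 0 0 0 0;0 0 0 0 0;0 0 0 0 0;0 0 0 0 0;0 0 0 0 0;0 0 0 0 0;0 0 0 0 0;0 0 0 0 0;0 0 0 0 0;0 0 0 0 0;0 0 0 0 0;0 0 0 0 0;0 0 0 0 0;0 0 0 0 0;0 0 0 0 0;0 0 0 0 0;0 0 0 0 0;0 0 0 0 0;0 0 0 0 0;0 0 0 0 0"}}

```text
clock: 20.13
eef_pos: [0.475, -0.2152, 0.3942]
tool_rot: [-3.14, -0.087, 0.0]
ft_force: [-0.3, -0.4, 0.3]
width: 0.088
```

Call:
{"name": "servo_tool", "arguments": {"steps": "0 0 0 0 0;0 0 0 0 0;0 0 0 0 0;0 0 0 0 0;0 0 0 0 0;0 0 0 0 0;0 0 0 0 0;0 0 0 0 0;0 0 0 0 0;0 0 0 0 0;0 0 0 0 0;0 0 0 0 0;0 0 0 0 0;0 0 0 0 0;0 0 0 0 0;0 0 0 0 0;0 0 0 0 0;0 0 0 0 0;0 0 0 0 0;0 0 0 0 0"}}

```text
clock: 21.8
eef_pos: [0.475, -0.2152, 0.3942]
tool_rot: [-3.14, -0.087, 0.0]
ft_force: [-0.2, -0.1, 0.1]
width: 0.0881
```

Call:
{"name": "servo_tool", "arguments": {"steps": "0 0 0 0 0;0 0 0 0 0;0 0 0 0 0;0 0 0 0 0;0 0 0 0 0;0 0 0 0 0;0 0 0 0 0;0 0 0 0 0;0 0 0 0 0;0 0 0 0 0;0 0 0 0 0;0 0 0 0 0;0 0 0 0 0;0 0 0 0 0;0 0 0 0 0;0 0 0 0 0;0 0 0 0 0;0 0 0 0 0;0 0 0 0 0;0 0 0 0 0"}}

```text
clock: 23.47
eef_pos: [0.475, -0.2152, 0.3942]
tool_rot: [3.14, 0.087, 0.0]
ft_force: [-0.7, 0.5, 0.4]
width: 0.088
```

Run:
```python
from h import *
for i in range(6): snap('scene','s13_%d'%i)
st()
ims=[cv2.imread('pics/s13_%d.png'%i)[130:250,240:340] for i in range(6)]
cv2.imwrite('pics/s13.png',cv2.resize(np.vstack([np.hstack(ims[:3]),np.hstack(ims[3:])]),None,fx=2.5,fy=2.5,interpolation=cv2.INTER_CUBIC))
```

```text
23.7667 [ 0.475  -0.2152  0.3942] [ 0.32 -0.57  0.37] [-0.019 -0.124  0.022] 0.08805072227625522 [0.9985 0.0552]
```

View pics/s13.png

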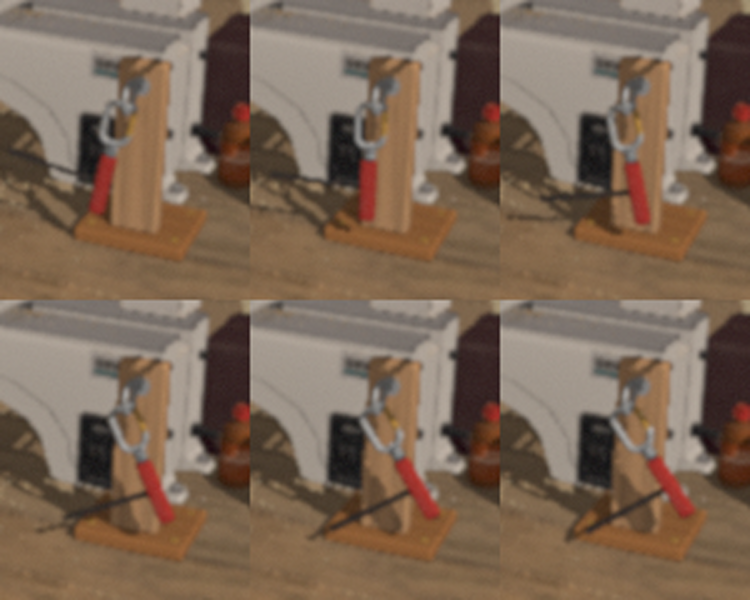

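Call:
{"name": "servo_tool", "arguments": {"steps": "0 0 0 0 0;0 0 0 0 0;0 0 0 0 0;0 0 0 0 0;0 0 0 0 0;0 0 0 0 0;0 0 0 0 0;0 0 0 0 0;0 0 0 0 0;0 0 0 0 0;0 0 0 0 0;0 0 0 0 0;0 0 0 0 0;0 0 0 0 0;0 0 0 0 0;0 0 0 0 0;0 0 0 0 0;0 0 0 0 0;0 0 0 0 0;0 0 0 0 0"}}

```text
clock: 25.43
eef_pos: [0.475, -0.2152, 0.3942]
tool_rot: [3.14, 0.087, 0.0]
ft_force: [-0.6, 0.9, -0.6]
width: 0.088
```

Call:
{"name": "servo_tool", "arguments": {"steps": "0 0 0 0 0;0 0 0 0 0;0 0 0 0 0;0 0 0 0 0;0 0 0 0 0;0 0 0 0 0;0 0 0 0 0;0 0 0 0 0;0 0 0 0 0;0 0 0 0 0;0 0 0 0 0;0 0 0 0 0;0 0 0 0 0;0 0 0 0 0;0 0 0 0 0;0 0 0 0 0;0 0 0 0 0;0 0 0 0 0;0 0 0 0 0;0 0 0 0 0"}}

```text
clock: 27.1
eef_pos: [0.475, -0.2152, 0.3942]
tool_rot: [3.14, 0.087, 0.0]
ft_force: [-0.5, 0.9, -0.3]
width: 0.0883
```

Call:
{"name": "servo_tool", "arguments": {"steps": "0 0 0 0 0;0 0 0 0 0;0 0 0 0 0;0 0 0 0 0;0 0 0 0 0;0 0 0 0 0;0 0 0 0 0;0 0 0 0 0;0 0 0 0 0;0 0 0 0 0;0 0 0 0 0;0 0 0 0 0;0 0 0 0 0;0 0 0 0 0;0 0 0 0 0;0 0 0 0 0;0 0 0 0 0;0 0 0 0 0;0 0 0 0 0;0 0 0 0 0"}}

```text
clock: 28.77
eef_pos: [0.475, -0.2152, 0.3942]
tool_rot: [-3.14, -0.087, -0.0]
ft_force: [0.2, 0.3, 0.2]
width: 0.0882
```

Call:
{"name": "servo_tool", "arguments": {"steps": "0 0 0 0 0;0 0 0 0 0;0 0 0 0 0;0 0 0 0 0;0 0 0 0 0;0 0 0 0 0;0 0 0 0 0;0 0 0 0 0;0 0 0 0 0;0 0 0 0 0;0 0 0 0 0;0 0 0 0 0;0 0 0 0 0;0 0 0 0 0;0 0 0 0 0;0 0 0 0 0;0 0 0 0 0;0 0 0 0 0;0 0 0 0 0;0 0 0 0 0"}}

```text
clock: 30.43
eef_pos: [0.475, -0.2152, 0.3942]
tool_rot: [-3.14, -0.087, 0.0]
ft_force: [-0.9, 0.4, 0.1]
width: 0.0881
```

Call:
{"name": "servo_tool", "arguments": {"steps": "0 0 0 0 0;0 0 0 0 0;0 0 0 0 0;0 0 0 0 0;0 0 0 0 0;0 0 0 0 0;0 0 0 0 0;0 0 0 0 0;0 0 0 0 0;0 0 0 0 0;0 0 0 0 0;0 0 0 0 0;0 0 0 0 0;0 0 0 0 0;0 0 0 0 0;0 0 0 0 0;0 0 0 0 0;0 0 0 0 0;0 0 0 0 0;0 0 0 0 0"}}

```text
clock: 32.1
eef_pos: [0.475, -0.2152, 0.3942]
tool_rot: [-3.14, -0.087, 0.0]
ft_force: [-0.2, 0.2, 0.0]
width: 0.0881
```

Call:
{"name": "servo_tool", "arguments": {"steps": "0 0 0 0 0;0 0 0 0 0;0 0 0 0 0;0 0 0 0 0;0 0 0 0 0;0 0 0 0 0;0 0 0 0 0;0 0 0 0 0;0 0 0 0 0;0 0 0 0 0;0 0 0 0 0;0 0 0 0 0;0 0 0 0 0;0 0 0 0 0;0 0 0 0 0;0 0 0 0 0;0 0 0 0 0;0 0 0 0 0;0 0 0 0 0;0 0 0 0 0"}}

```text
clock: 33.77
eef_pos: [0.475, -0.2152, 0.3942]
tool_rot: [-3.14, -0.087, -0.0]
ft_force: [0.3, 0.1, 0.1]
width: 0.0882
```

Call:
{"name": "servo_tool", "arguments": {"steps": "0 0 0 0 0;0 0 0 0 0;0 0 0 0 0;0 0 0 0 0;0 0 0 0 0;0 0 0 0 0;0 0 0 0 0;0 0 0 0 0;0 0 0 0 0;0 0 0 0 0;0 0 0 0 0;0 0 0 0 0;0 0 0 0 0;0 0 0 0 0;0 0 0 0 0;0 0 0 0 0;0 0 0 0 0;0 0 0 0 0;0 0 0 0 0;0 0 0 0 0"}}

```text
clock: 35.43
eef_pos: [0.475, -0.2152, 0.3942]
tool_rot: [3.14, 0.087, 0.0]
ft_force: [0.2, -0.2, 0.2]
width: 0.088
```

Call:
{"name": "servo_tool", "arguments": {"steps": "0 0 0 0 0;0 0 0 0 0;0 0 0 0 0;0 0 0 0 0;0 0 0 0 0;0 0 0 0 0;0 0 0 0 0;0 0 0 0 0;0 0 0 0 0;0 0 0 0 0;0 0 0 0 0;0 0 0 0 0;0 0 0 0 0;0 0 0 0 0;0 0 0 0 0;0 0 0 0 0;0 0 0 0 0;0 0 0 0 0;0 0 0 0 0;0 0 0 0 0"}}

```text
clock: 37.1
eef_pos: [0.475, -0.2152, 0.3942]
tool_rot: [-3.14, -0.087, 0.0]
ft_force: [-0.3, 0.1, 0.4]
width: 0.088
```

Run:
```python
from h import *
for i in range(6): snap('scene','s14_%d'%i)
st()
ims=[cv2.imread('pics/s14_%d.png'%i)[130:250,240:340] for i in range(6)]
cv2.imwrite('pics/s14.png',cv2.resize(np.vstack([np.hstack(ims[:3]),np.hstack(ims[3:])]),None,fx=2.5,fy=2.5,interpolation=cv2.INTER_CUBIC))
```

```text
37.4 [ 0.475  -0.2152  0.3942] [ 0.37 -0.33  0.43] [-0.095 -0.082 -0.008] 0.08803020724491066 [0.9985 0.0553]
```

View pics/s14.png

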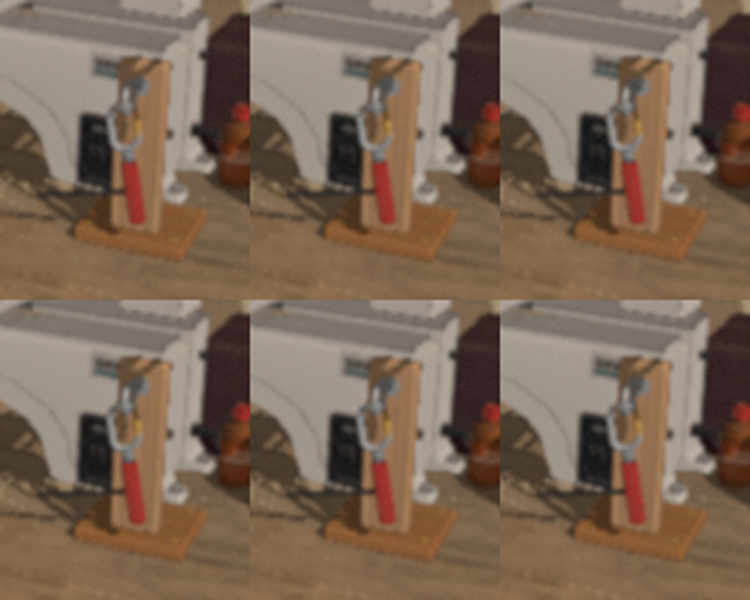

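Run:
```python
from h import *
crop('s14_5',230,130,430,290,4)
a=cv2.imread('pics/s3.png')[235:285,340:400].astype(int); b=cv2.imread('pics/s14_5.png')[235:285,340:400].astype(int)
print('bottle/centre area diff >40 px:',(abs(a-b).max(2)>40).sum())
a=cv2.imread('pics/top0.png').astype(int)[190:250,100:185]; b=cv2.imread('pics/t12.png').astype(int)[190:250,100:185]
print('left area diff',(abs(a-b).max(2)>40).sum())
```

```text
bottle/centre area diff >40 px: 0
left area diff 2429
```

View pics/s14_5_c230_130.png

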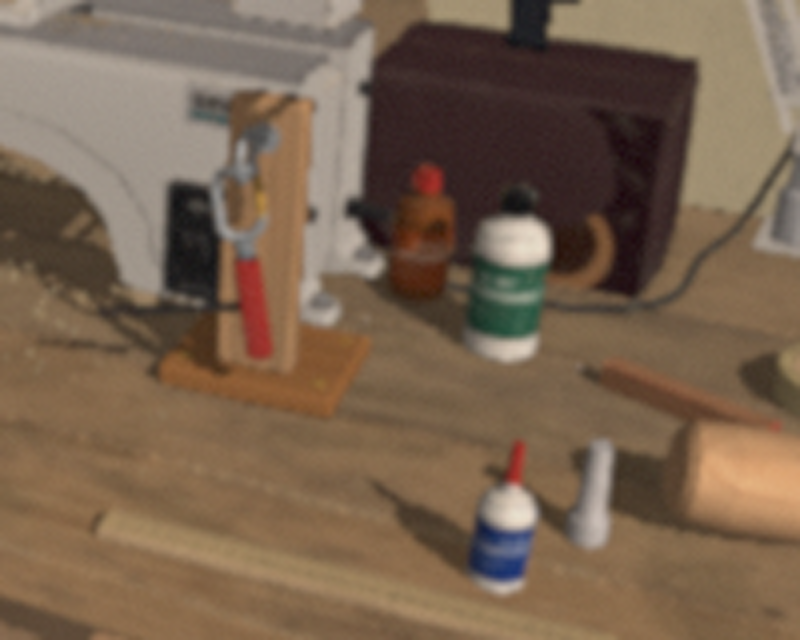

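Run:
```python
import cv2,numpy as np
a=cv2.imread('pics/top0.png')[180:255,90:190]; b=cv2.imread('pics/t12.png')[180:255,90:190]
cv2.imwrite('pics/cmp.png',cv2.resize(np.hstack([a,b]),None,fx=4,fy=4))
```

```text
(no output)
```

View pics/cmp.png

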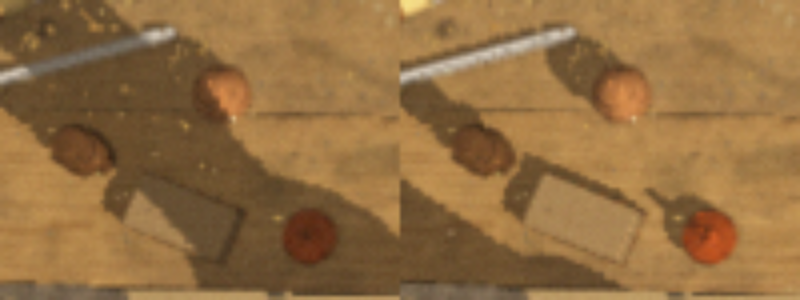

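The two views show the same objects in the same places; only the arm's shadow has moved. Handing in.

```bash
python3 -c "
from station import bot; print(bot.close_job())"
```

```text
the job is handed in; nothing more can be done
None
```

The chuck key is back on the post, hanging freely from the eye bolt's ring by its snap hook, and the job is handed in at about 37 s.

- **Hooking on:** I picked the key up by its handle and lined the hook up with the ring, then pushed in 1–1.5 mm steps. The gate opened at 3–4 N and snapped shut behind the ring. The wrist picture showed it closed with the ring inside.
- **Tug:** I pulled back in small steps to 8.6–9.4 N along the pull, about 10 N in all, under the 15 N limit. The gate held.
- **Release:** I eased off the pull, let go and backed the gripper well away. The key swung for a while and was almost still when I handed in.
- **Last checks:** the bottle and drive centre are unchanged in the before and after pictures. My picture comparison flagged a change around the egg, but on looking it was only the arm's shadow; the egg stands where it did. The only forces I saw above the noise were those of the push and the tug, and no force reading or picture suggested a knock on the post.

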